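# Exchange a coffee machine pump and pack the worn one for return

### The arm

A 6-joint arm with a two-finger parallel gripper is mounted at the origin on a cart in front of the work surface, level with it; the furniture and walls round the work are solid. World frame = base frame: x ahead of the robot, y to its left, z up, the work surface at z = 0. Lengths are in m, angles in degrees, forces in N, time in s.
With the tool pointing down it reaches from about 0.4 to 0.825 m from the base axis. Payload 7 kg.
Tool frame: the origin (TCP) lies on the centre line of the jaws, within the pads' length; the fingertips stand 19 mm ahead of it and the grasp point (between the pads) is the TCP; z points along the fingers, y is the line along which they close (so a half turn about z gives the same grasp; the last joint's range is limited). The gripper opens to 88 mm and grips with 3 to 60 N. Pads are 19 mm wide; open, the fingers measure 130 mm over their backs; the gripper's body (78 mm by 193 mm) begins 47 mm behind the grasp point.
Start: joints at [89.96, 20.546, 0.682, 0, -70.136, -16.507], TCP at [0.192, 0.647, 0.246] pointing down, gripper open.
Joint ranges: [-176.03, 176.03], [-82.01, 121.73], [-58.28, 71.71], [-173.87, 95.51], [-174.79, -0.11], [-173.66, 173.66]. Speed limits (degrees/s): [136.94, 136.94, 172.46, 180, 180, 180].

### API

Orientations are given as [roll, pitch, yaw] about the fixed x, y, z axes, in that order (R = Rz(yaw) Ry(pitch) Rx(roll)).
In Python, from plant import get_state, capture, close_job gives the robot as it stands.
- The arm moves only by the tool apply_moves, never from a script. Its argument "targets" is a list of rows, each a list of 7 numbers: the opening, from 0 (shut) to 1 (fully open), then the shift along the tool's x, y, z normalised to -1 to 1, where 1 is 1000 mm, then the turn, a rotation vector about the tool's x, y, z normalised to -1 to 1, where 1 is 90 degrees. In form: [[claw, tx, ty, tz, ax, ay, az], ...]. A call has 1 to 20 rows; each row shifts and turns the commanded pose from where the row before left it, along the tool's axes as they then stand; what a row does not reach is not made up. A row lasts 1/12 s, in which the tool goes at most 41.7 mm and 7.16 degrees, less where a joint would pass 70% of its speed; a pose out of reach is approached as far as the arm can. A call with a number of a shift or a turn outside -1 to 1 is refused whole. A call with a gripper value outside its range is refused whole. The fingers move at their own pace and stop on an object; "newtons" is the grip in N (left out, the last holds). Time passes only in rows, so rows that do not move let the fingers close. It gives the time, the measured TCP pose, the force, the opening and the grip force at its end, in the units of the state.
- get_state(): the state, without advancing time (a new reading comes with each control period).
- capture(name): name is "scene" or "side" or "wrist"; returns a dict with "frame" (400x640x3 uint8, red, green, blue), "range_z" (400x640 float32, m along the optical axis (not along the pixel's ray), 0 where there is no reading), "camera_matrix" (3x3 intrinsics, pixels), "T" (4x4, takes a point from camera to world coordinates). Camera axes: x right, y down, z forward; pixel columns grow to the right and rows downward; lengths in m; the calibration is good to about 2 mm. A picture is of the moment at which its call begins.
- close_job(): hands the job in; it is judged then, once.
The state is a dict: "time_s": time; "joints": joint angles; "qd": joint speeds; "joint_torque": joint torques, N m; "tcp_pos": TCP position; "eef_rot": TCP orientation; "contact_force": force on the tool from outside, world axes, zero at the start; "moment": the same for the moment, N m; "gripper_width": finger opening in m; "gripper_force": force on a finger pad.
Only numpy, scipy, OpenCV 4.12 (cv2) and the standard library are available. Lean on these libraries where they do the work, as an engineer would, in place of code of your own. Each camera call takes 0.05 s, during which the arm holds its last target. There are 200 camera calls.

### The job

Fit the new white pump in the machine's bracket in place of the worn brown one, its brass outlet towards the blue union, and put the red-gripped steel strap back over it, feet on the plate. The worn pump goes back in the saddles of the blue transit case that the new one came in, with the yellow bar hooked over both end walls to hold it down; use the green mat or any clear worktop as the free spot. Do not knock over the spray can or shift the multimeter.

Things in the scene. Friction and masses are not known exactly. Their poses are not given: they have to be found in the camera images.
- new_pump: New pump: clean white coil block, bright steel yoke on top, white inlet barrel, dark barrel with bright brass nozzle at the other end. Starts in the blue case. Origin: centre of the coil's underside, z up, x towards the brass outlet. Coil 50 (x) x 44 (y) x 46 mm high; grip its flat sides y = +-22. Barrels 22 mm thick, axis 22 mm up, ends at x = -54 and +57. 0.32 kg.
- new_pump_outlet (a point): The brass nozzle of the new pump, on its axis, 55 mm from the pump's origin along its x and 22 mm above its underside.
- worn_pump: Worn pump: same shape, size and axes as the new one, but coil brown from heat, yoke rusty, nozzle dull with pale limescale crust. Starts in the bracket under the strap.
- strap: Bright steel bridge with red wing grip, at first over the worn pump. Origin: between the undersides of its two turned-out feet, z up; spans along y. 24 mm wide (x), 86 over the feet (y), 58 between the legs, 57 clear height. Red grip on the z axis, 28 (x) x 14 (y) mm, 66 to 100 mm above the origin; bridge top 61 mm. Stands by itself on a flat surface; 0.13 kg. Either way round fits.
- bar: Yellow hold-down bar, at first on the worktop behind. Origin: mid-length, at the level of the lower ends of its end hooks, on which it stands; x along it, z up. 166 x 24 mm; flat underside 10 mm above the origin, hooks down at x = +-79 to +-83. Grip rib in the middle: 44 mm along x, 12 thick, 18 to 52 mm above the origin. 0.10 kg. Either way round fits.
- bracket: Fixed zinc plate 150 (x) x 112 x 4 mm, two black rubber forks, blue union at its +x end. Origin: centre of underside, z up. Seated pump: origin 12 mm above it, x along x. Forks at x = +-32 to 42, 30 mm between cheeks, flared to 50 at the top, 49 mm up. Strap: origin 4 mm above it, y along y, feet between 16 mm high guide tabs (y = +-29 to 45) 36 mm apart below, flared above.
- case: Fixed blue tray 150 (x) x 130 (y) mm, sides 18 mm high, end walls at x = +-66 to 72, each with a notch 41 mm wide amid its top (floor 61, shoulders 74 mm up). Origin: centre of underside, z up. Forks as the bracket's. Seated pump: origin 12 mm above it, x along x, either way round. Seated bar: origin 51 mm above it, x along x, hooks outside the walls.
- mat: Green bench mat, fixed, 220 (x) x 130 (y) mm, 3 mm thick; empty. Origin: centre of its underside.
- contact_spray: Red aerosol can standing at the back near the coffee machine, 59 mm across, 198 mm high; origin at the centre of its base. To be left standing.
- multimeter: Orange-cased multimeter lying at the back, 142 x 70 x 44 mm; origin at the centre of its underside. To be left where it is.

How it is judged:
By the outcome, as a careful person would: the job done as asked, in the order asked, and still so for the second after the job is handed in, with the robot touching nothing.
It also fails if it takes over 134 s, if anything falls off the work surface, if the arm or the gripper's body presses on something with over 40 N, if the wrist force passes 120 N, or if a joint passes its speed limit or range.

## Working session

There is one attempt and no reset: what is moved stays moved. The work goes in short steps, Python scripts to look and compute and a tool call to move; the robot and the scene stay as the last step left them, time stands still between calls to the robot, and variables do not carry over. Pictures are saved under pics/ and viewed, at most 14 in all, crops included, and the job is handed in when it is done.

Besides the shell and the picture viewer there is one more tool, called as name([rows], argument=value, ...), one row to a line, values as JSON. apply_moves: Moves the arm, as the interface text tells. Scaled input: -1 to 1 covers 1000 mm each way for a shift and 90 degrees each way for a turn. Its arguments: {"type":"object","properties":{"targets":{"type":"array","items":{"type":"array","items":{"type":"number"}}},"newtons":{"type":"number"}},"required":["targets"]}

```bash
mkdir -p pics; ls; cat > h.py <<'E'
import numpy as np,cv2
from plant import get_state,capture,close_job
def snap(n,f):
    c=capture(n); cv2.imwrite('pics/%s.png'%f,c['frame'][:,:,::-1]); np.savez('pics/%s.npz'%f,**{k:c[k] for k in('range_z','camera_matrix','T','frame')}); return c
def cloud(f):
    c=np.load('pics/%s.npz'%f); z=c['range_z'];K=c['camera_matrix'];v,u=np.mgrid[:400,:640]
    P=np.stack([(u-K[0,2])/K[0,0]*z,(v-K[1,2])/K[1,1]*z,z,np.ones_like(z)],-1)@c['T'].T
    P[z==0]=np.nan
    return P[...,:3],c['frame']
E
python3 - <<'E'
from h import *
for n in('scene','side','wrist'):
    c=snap(n,n+'0');print(n,c['camera_matrix'].round(1).tolist(),c['T'].round(3).tolist())
print(get_state())
E
```

```text
pics
scene [[483.5, 0.0, 319.1], [0.0, 483.5, 208.6], [0.0, 0.0, 1.0]] [[0.647, -0.54, 0.539, -0.038], [-0.763, -0.459, 0.456, -0.58], [0.001, -0.706, -0.708, 0.922], [0.0, 0.0, 0.0, 1.0]]
side [[377.0, 0.0, 325.1], [0.0, 377.0, 204.6], [0.0, 0.0, 1.0]] [[0.943, -0.158, 0.293, 0.369], [-0.333, -0.439, 0.834, -0.776], [-0.003, -0.884, -0.467, 0.466], [0.0, 0.0, 0.0, 1.0]]
wrist [[288.5, 0.0, 316.7], [0.0, 288.5, 201.3], [0.0, 0.0, 1.0]] [[-0.284, -0.921, -0.266, 0.264], [-0.959, 0.274, 0.077, 0.625], [0.001, 0.277, -0.961, 0.384], [0.0, 0.0, 0.0, 1.0]]
{'time_s': 0.15, 'joints': array([ 8.99591145e+01,  2.05821644e+01,  6.45743715e-01, -1.24519953e-02,
       -7.01374096e+01, -1.65058694e+01]), 'qd': array([-0.11050861, -0.14003197,  0.18027703,  0.01538558, -0.03726734,
       -0.0197728 ]), 'joint_torque': array([-1.49308566e-03, -5.83274925e+01,  2.93293190e+01,  7.00126022e+00,
        8.81454471e-03, -1.10869537e-04]), 'tcp_pos': array([0.19218813, 0.64669597, 0.24484238]), 'eef_rot': array([ 1.79925886e+02, -9.75293847e-03, -1.65509868e+01]), 'contact_force': array([ 1.11967243, -0.27966726,  0.1696911 ]), 'moment': array([-0.03631698,  0.010663  ,  0.00675397]), 'gripper_force': 0.0, 'gripper_width': 0.08792764153575987}
```

View pics/scene0.png

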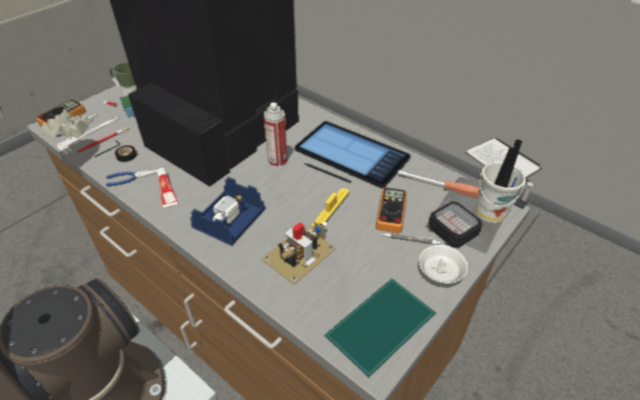

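View pics/side0.png

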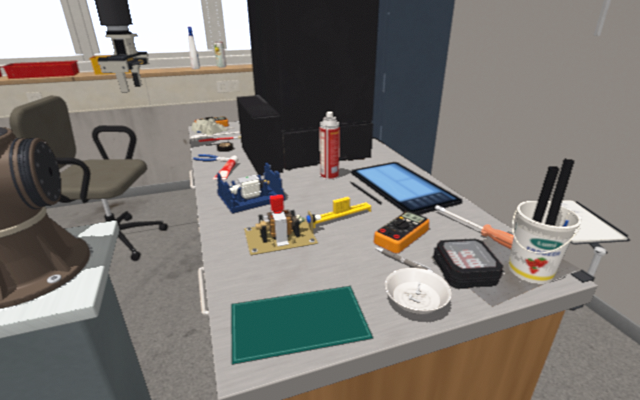

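Scene view: case at about (228,212), bracket with strap at (300,255), bar at (333,206), mat at (380,325), can at (276,135), meter at (393,208). I'll make a top-down orthophoto from depth.

```bash
cat >> h.py <<'E'
def ortho(f,x0,x1,y0,y1,s,out,zmin=-.02,zmax=.3):
    # image: up = +x, left = +y ; s px per m
    P,F=cloud(f); P=P.reshape(-1,3);C=F.reshape(-1,3)[:,::-1]
    m=(P[:,0]>x0)&(P[:,0]<x1)&(P[:,1]>y0)&(P[:,1]<y1)&(P[:,2]>zmin)&(P[:,2]<zmax)
    P=P[m];C=C[m];o=np.argsort(P[:,2]);P=P[o];C=C[o]
    I=np.zeros((int((x1-x0)*s)+1,int((y1-y0)*s)+1,3),np.uint8)
    for p,c in zip(P,C): 
        r=int((x1-p[0])*s);k=int((y1-p[1])*s);I[max(r-1,0):r+2,max(k-1,0):k+2]=c
    for g in np.arange(np.ceil(x0*20)/20,x1,.05):
        cv2.putText(I,'%.2f'%g,(0,int((x1-g)*s)),0,.35,(0,255,255));cv2.line(I,(0,int((x1-g)*s)),(8,int((x1-g)*s)),(0,255,255))
    for g in np.arange(np.ceil(y0*20)/20,y1,.05):
        cv2.putText(I,'%.2f'%g,(int((y1-g)*s),I.shape[0]-3),0,.35,(0,255,255));cv2.line(I,(int((y1-g)*s),0),(int((y1-g)*s),8),(0,255,255))
    cv2.imwrite('pics/%s.png'%out,I)
E
python3 - <<'E'
from h import *
P,F=cloud('scene0')
for u,v in [(228,212),(300,258),(333,205),(380,325),(276,160),(393,208),(200,240),(260,350),(435,315),(385,282),(330,330),(368,370)]: print(u,v,P[v,u].round(3))
P,F=cloud('scene0')
def fit(mask,z0,z1,n):
    m=mask&(P[...,2]>z0)&(P[...,2]<z1); q=P[m]; print(n,len(q)); 
    if len(q)>4: print(cv2.minAreaRect((q[:,:2]*1000).astype(np.float32)), q.mean(0).round(3), q[:,2].max().round(3))
hsv=cv2.cvtColor(F,cv2.COLOR_RGB2HSV);H,S,V=hsv[...,0],hsv[...,1],hsv[...,2]
fit((abs(H-26)<6)&(S>180)&(V>120),.0,.08,'bar')
fit((abs(H-26)<6)&(S>180)&(V>120),.03,.08,'rib')
fit(((H<6)|(H>174))&(S>150)&(np.hypot(P[...,0]-.5,P[...,1])<.5),.06,.15,'red')
ortho('scene0',.3,.9,-.4,.4,950,'ortho0')
E
```

```text
228 212 [0.466 0.146 0.053]
300 258 [ 0.5   -0.066  0.008]
333 205 [ 0.676 -0.025  0.029]
380 325 [ 0.475 -0.32   0.005]
276 160 [0.715 0.221 0.027]
393 208 [ 0.758 -0.157  0.042]
200 240 [0.382 0.168 0.003]
260 350 [ 0.353 -0.045 -0.259]
435 315 [ 0.578 -0.396 -0.001]
385 282 [ 0.577 -0.262  0.003]
330 330 [ 0.395 -0.245  0.006]
368 370 [ 0.375 -0.361  0.005]
bar 0
rib 0
red 179
((621.7012939453125, 74.6448974609375), (366.3005065917969, 23.581235885620117), 48.80910110473633) [0.577 0.027 0.1  ] 0.146
```

View pics/ortho0.png

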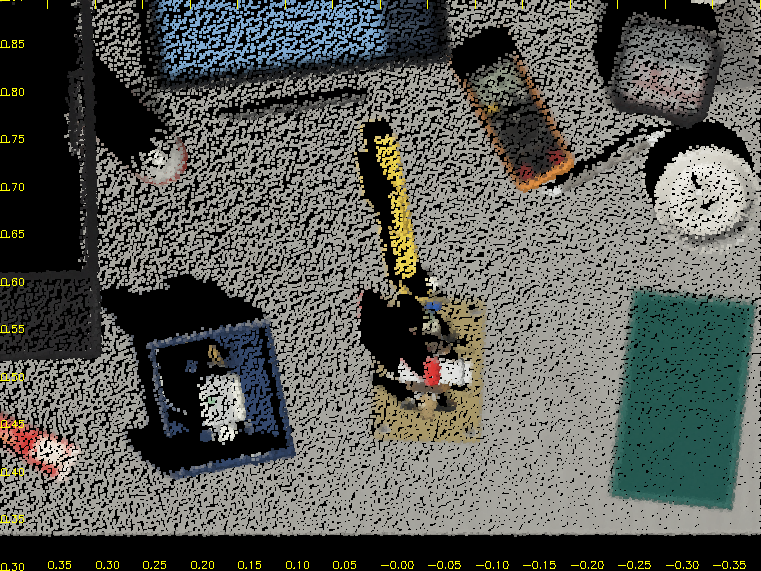

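apply_moves([
  [1, 0.0227, 0.0279, -0.002, 0, 0, 0],
  [1, 0.0227, 0.0279, -0.002, 0, 0, 0],
  [1, 0.0227, 0.0279, -0.002, 0, 0, 0],
  [1, 0.0227, 0.0279, -0.002, 0, 0, 0],
  [1, 0.0227, 0.0279, -0.002, 0, 0, 0],
  [1, 0.0227, 0.0279, -0.002, 0, 0, 0],
  [1, 0.0227, 0.0279, -0.002, 0, 0, 0],
  [1, 0.0227, 0.0279, -0.002, 0, 0, 0],
  [1, 0.0227, 0.0279, -0.002, 0, 0, 0],
  [1, 0.0227, 0.0279, -0.002, 0, 0, 0],
  [1, 0.0227, 0.0279, -0.002, 0, 0, 0],
  [1, 0.0227, 0.0279, -0.002, 0, 0, 0],
  [1, 0.0227, 0.0279, -0.002, 0, 0, 0],
  [1, 0.0227, 0.0279, -0.002, 0, 0, 0],
  [1, 0.0227, 0.0279, -0.002, 0, 0, 0],
  [1, 0.0227, 0.0279, -0.002, 0, 0, 0],
  [1, 0.0227, 0.0279, -0.002, 0, 0, 0],
  [1, 0.0227, 0.0279, -0.002, 0, 0, 0],
])

```text
time_s: 1.65
tcp_pos: [0.441, 0.0475, 0.2819]
eef_rot: [-180.0, -0.0, -16.5]
contact_force: [1.2, -0.4, 1.0]
gripper_width: 0.0876
gripper_force: 0.0
```

apply_moves([
  [1, 0, 0, 0, 0, 0, -0.061],
  [1, 0, 0, 0, 0, 0, -0.061],
  [1, 0, 0, 0, 0, 0, -0.061],
  [1, 0.035, 0, 0, 0, 0, 0],
  [1, 0.035, 0, 0, 0, 0, 0],
  [1, 0.01, 0, 0, 0, 0, 0],
  [1, 0, 0, 0, 0, 0, 0],
  [1, 0, 0, 0, 0, 0, 0],
])

```text
time_s: 2.32
tcp_pos: [0.5207, 0.0489, 0.2806]
eef_rot: [180.0, 0.1, -0.1]
contact_force: [0.0, 0.5, -0.6]
gripper_width: 0.0877
gripper_force: 0.0
```

```bash
python3 - <<'E'
from h import *
c=snap('wrist','w1'); s=get_state(); print(s['tcp_pos'],s['eef_rot'],s['joints'].round(1),s['time_s'])
P,F=cloud('w1'); print(np.nanmedian(P[300:,:,2]))
cv2.imwrite('pics/w1v.png',cv2.resize(F[:,:,::-1],None,fx=1.25,fy=1.25,interpolation=cv2.INTER_CUBIC))
ortho('w1',.34,.72,-.2,.3,1580,'ortho1')
E
```

```text
[0.52021785 0.04892014 0.28101256] [ 1.79978175e+02  8.00805965e-02 -1.04163282e-01] [ 26.9   4.8 -15.1  -0.  -70.1  63. ] 2.3667
0.36634327473986483
```

View pics/ortho1.png

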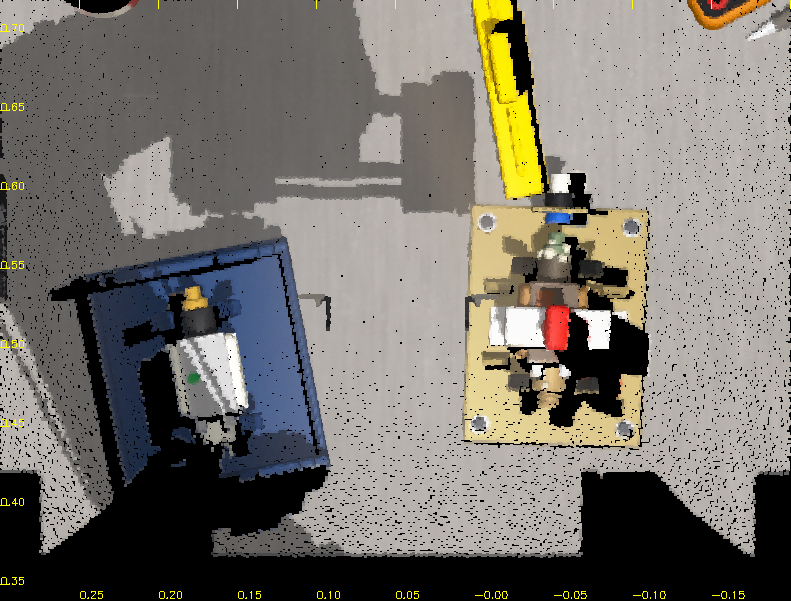

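View pics/w1v.png

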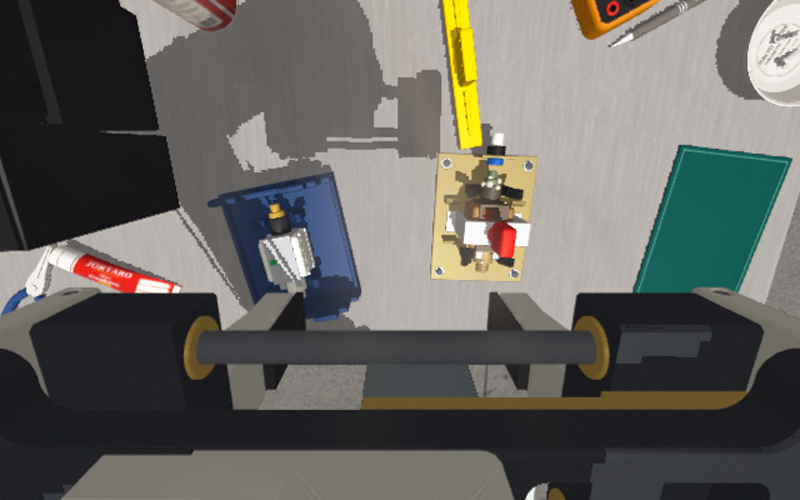

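Ortho: bracket plate spans about (465..648, 205..447) px with the strap grip at (556,328); case is rotated by about 12°, new pump brass at top (195,297); bar end at (525,195). Now fits.

```bash
cat >> h.py <<'E'
def masks(f):
    P,F=cloud(f);hsv=cv2.cvtColor(F,cv2.COLOR_RGB2HSV).astype(int);return P,F,hsv[...,0],hsv[...,1],hsv[...,2]
def rect(P,m,n):
    m=cv2.morphologyEx(m.astype(np.uint8),cv2.MORPH_OPEN,np.ones((2,2)))>0
    q=P[m]; q=q[np.isfinite(q[:,0])]
    if len(q)<8: print(n,len(q));return
    r=cv2.minAreaRect((q[:,:2]*1000).astype(np.float32)); print(n,len(q),np.round(r[0],1),np.round(r[1],1),round(r[2],1),'mean',(q.mean(0)*1000).round(1),'zmed',np.median(q[:,2]).round(4),'zmax',q[:,2].max().round(4))
E
python3 - <<'E'
from h import *
P,F,H,S,V=masks('w1');X,Y,Z=P[...,0],P[...,1],P[...,2]
for u,v in [(600,360),(400,330)]: pass
print('table',np.nanmedian(Z[(abs(X-.5)<.03)&(abs(Y-.05)<.02)]))
b=(X>.4)&(X<.62)&(Y>-.13)&(Y<.03)
print('plate hue',np.nanmedian(H[b&(abs(X-.46)<.01)&(abs(Y+.08)<.01)]),np.nanmedian(S[b&(abs(X-.46)<.01)&(abs(Y+.08)<.01)]))
rect(P,b&(S>60)&(H>14)&(H<32)&(Z<.009)&(Z>-.01),'plate')
rect(P,b&((H<6)|(H>174))&(S>150)&(Z>.06),'red')
rect(P,b&((H<6)|(H>174))&(S>150)&(Z>.097),'redtop')
rect(P,b&(S<40)&(V>120)&(Z>.056)&(Z<.075),'bridge')
c=(X>.38)&(X<.6)&(Y>.08)&(Y<.28)
bl=c&(H>100)&(H<125)&(S>80)
rect(P,bl&(Z>.01),'case'); rect(P,bl&(Z>.066),'case top'); rect(P,bl&(Z>.066)&(X>.5),'wall+')
rect(P,bl&(Z>.066)&(X<.47),'wall-')
rect(P,c&(S<50)&(V>120)&(Z>.05)&(Z<.09),'newtop')
rect(P,c&(H>15)&(H<30)&(S>120)&(Z>.02),'brass')
y=(H>24)&(H<34)&(S>180)&(X>.55)
rect(P,y,'bar');rect(P,y&(Z>.04),'rib')
rect(P,y&(Z>.012)&(Z<.024),'bartop')
E
```

```text
table -0.00022439154814718476
plate hue 22.0 93.0
plate 3857 [511.4 -53.9] [113.2 151.6] 87.9 mean [521.2 -45.6   4.6] zmed 0.0038 zmax 0.0582
red 463 [497.  -70.4] [72.7 28.3] 43.6 mean [512.4 -52.7  93.5] zmed 0.1023 zmax 0.1055
redtop 302 [496.9 -70.5] [72.4 28.2] 43.4 mean [510.1 -55.5  96.2] zmed 0.1032 zmax 0.1055
bridge 609 [507.3 -67.1] [96.9 36.7] 77.4 mean [511.1 -50.9  61.6] zmed 0.0647 zmax 0.0739
case 2238 [467.5 168. ] [180.2 152.1] 10.1 mean [491.5 162.9  38.6] zmed 0.0372 zmax 0.2789
case top 332 [463.6 180.6] [177.8 123.5] 11.0 mean [507.6 164.4  59.7] zmed 0.0729 zmax 0.0755
wall+ 227 [545.6 196.5] [ 10.6 123.5] 11.0 mean [549.7 183.   59.8] zmed 0.073 zmax 0.0755
wall- 105 [402.4 129. ] [23.8 58.6] 68.8 mean [416.4 124.3  59.7] zmed 0.0728 zmax 0.0753
newtop 948 [474.8 166.5] [63.2 41.7] 10.6 mean [483.6 164.8  56.2] zmed 0.0572 zmax 0.0596
brass 802 [538.4 137.4] [16.2 93.1] 13.7 mean [547.6 105.4 303.9] zmed 0.3437 zmax 0.3493
bar 1764 [665.6 -24.7] [143.3  29. ] 10.0 mean [663.7 -21.6  24.2] zmed 0.0183 zmax 0.0539
rib 385 [681.4 -24.8] [49.3 24.4] 12.6 mean [677.6 -20.3  48. ] zmed 0.0517 zmax 0.0539
bartop 1378 [665.5 -23.8] [143.3  27.5] 9.7 mean [659.8 -21.9  17.6] zmed 0.0179 zmax 0.0527
```

```bash
sed -i 's/np.ones((2,2))/np.ones((3,3))/' h.py
cat > m.py <<'E'
from h import *
import sys
P,F,H,S,V=masks(sys.argv[1]);X,Y,Z=P[...,0],P[...,1],P[...,2]
b=(X>.4)&(X<.62)&(Y>-.13)&(Y<.03)
rect(P,b&(S>60)&(H>14)&(H<32)&(Z<.009)&(Z>-.01),'plate')
red=b&((H<6)|(H>174))&(S>150)
rect(P,red&(Z>.06),'red')
rect(P,red&(Z>.1),'redtop')
rect(P,b&(S<40)&(V>120)&(Z>.056)&(Z<.075),'bridge')
c=(X>.38)&(X<.6)&(Y>.08)&(Y<.28)
bl=c&(H>100)&(H<125)&(S>80)
rect(P,bl&(Z>.01)&(Z<.08),'case'); rect(P,bl&(Z>.066)&(Z<.08)&(X>.5),'wall+')
rect(P,bl&(Z>.066)&(Z<.08)&(X<.47),'wall-')
rect(P,bl&(Z>.012)&(Z<.022),'sides')
rect(P,c&(S<50)&(V>120)&(Z>.05)&(Z<.09),'newtop')
rect(P,c&(H>15)&(H<30)&(S>120)&(Z>.02)&(Z<.06),'brass')
y=(H>24)&(H<34)&(S>180)&(X>.55)
rect(P,y&(Z>.049),'rib')
rect(P,y&(Z>.012)&(Z<.024),'bartop')
E
python3 m.py w1
```

```text
plate 3778 [513.6 -52.7] [113.3 149.8] 87.9 mean [523.1 -43.8   3.8] zmed 0.0038 zmax 0.009
red 463 [512.8 -52. ] [14.7 26.7] 89.7 mean [514.6 -50.5  96.2] zmed 0.1023 zmax 0.1055
redtop 277 [512.4 -52.7] [13.4 26. ] 89.4 mean [512.8 -52.3 103.2] zmed 0.1033 zmax 0.1055
bridge 612 [512.3 -52.9] [66.  23.9] 88.2 mean [513.2 -48.4  64.5] zmed 0.0647 zmax 0.0675
case 2214 [485.7 169. ] [146.  128.5] 10.8 mean [493.2 164.   40. ] zmed 0.0392 zmax 0.0755
wall+ 213 [551.9 182. ] [ 6.  92.5] 10.9 mean [553.  178.1  73.1] zmed 0.0732 zmax 0.0755
wall- 102 [423.3 123.3] [ 5.8 25.1] 12.5 mean [424.2 123.2  72.1] zmed 0.0728 zmax 0.0753
sides 581 [483.2 168.5] [130.5 128.5] 10.8 mean [485.7 170.9  16.8] zmed 0.0172 zmax 0.0219
newtop 909 [482.9 168.3] [48.3 42.9] 9.5 mean [485.9 165.8  56.7] zmed 0.0572 zmax 0.0599
brass 104 [531.3 177.1] [13.6 15.3] 6.8 mean [530.4 175.8  38.7] zmed 0.0387 zmax 0.0438
rib 383 [677.6 -18.6] [43.5 11. ] 10.1 mean [677.7 -18.4  51.8] zmed 0.0518 zmax 0.0539
bartop 1317 [665.3 -20.6] [139.7  23.2] 9.8 mean [659.2 -21.1  18.3] zmed 0.018 zmax 0.0233
```

apply_moves([
  [0.4, 0, 0, 0, 0, 0, 0.021],
  [0.4, -0.001, 0.0255, 0, 0, 0, 0],
  [0.4, -0.001, 0.0255, 0, 0, 0, 0],
  [0.4, -0.001, 0.0255, 0, 0, 0, 0],
  [0.4, -0.001, 0.0255, 0, 0, 0, 0],
  [0.4, 0, 0, 0.03, 0, 0, 0],
  [0.4, 0, 0, 0.03, 0, 0, 0],
  [0.4, 0, 0, 0.03, 0, 0, 0],
  [0.4, 0, 0, 0.03, 0, 0, 0],
  [0.4, 0, 0, 0, 0, 0, 0],
  [0.4, 0, 0, 0, 0, 0, 0],
])

```text
time_s: 3.28
tcp_pos: [0.5121, -0.0527, 0.1615]
eef_rot: [179.9, 0.1, -1.9]
contact_force: [1.8, -0.3, 1.1]
gripper_width: 0.0354
gripper_force: 0.0
```

```bash
python3 - <<'E'
from h import *
c=snap('wrist','w2'); s=get_state(); print(s['tcp_pos'],s['eef_rot'],s['gripper_width'])
E
python3 m.py w2 | head -5
```

```text
[ 0.51355952 -0.05251546  0.16302088] [ 1.79976864e+02 -4.89367716e-02 -1.90951166e+00] 0.03521911812146911
plate 6738 [513.6 -52.3] [112.4 149.3] 88.0 mean [532.6 -53.1   3.8] zmed 0.0038 zmax 0.0089
red 829 [512.8 -53.4] [17.8 27.1] 88.2 mean [515.8 -53.8  99.7] zmed 0.1031 zmax 0.1055
redtop 632 [512.6 -53.6] [13.8 26.8] 89.3 mean [513.4 -53.5 103.3] zmed 0.1034 zmax 0.1055
bridge 1527 [512.1 -53.5] [65.8 24.5] 88.4 mean [512.8 -53.3  64.6] zmed 0.0647 zmax 0.0682
case 3923 [485.9 168.6] [145.3 130.1] 10.9 mean [516.  158.9  38.6] zmed 0.0383 zmax 0.0757
```

apply_moves([
  [0.4, -0.001, 0.001, 0.025, 0, 0, 0],
  [0.4, 0, 0, 0.025, 0, 0, 0],
  [0.4, 0, 0, 0.022, 0, 0, 0],
  [0.4, 0, 0, 0, 0, 0, 0],
  [0, 0, 0, 0, 0, 0, 0],
  [0, 0, 0, 0, 0, 0, 0],
  [0, 0, 0, 0, 0, 0, 0],
  [0, 0, 0, 0, 0, 0, 0],
  [0, 0, 0, 0, 0, 0, 0],
  [0, 0, 0, 0, 0, 0, 0],
], newtons=25)

```text
time_s: 4.17
tcp_pos: [0.5136, -0.0533, 0.0912]
eef_rot: [-180.0, -0.2, -1.9]
contact_force: [-1.1, 3.1, 9.3]
gripper_width: 0.0136
gripper_force: 25.0
```

apply_moves([
  [0, 0, 0, -0.01, 0, 0, 0],
  [0, 0, 0, -0.02, 0, 0, 0],
  [0, 0, 0, -0.03, 0, 0, 0],
  [0, 0, 0, -0.03, 0, 0, 0],
  [0, 0, 0, -0.03, 0, 0, 0],
  [0, 0, 0, 0, 0, 0, 0],
])

```text
time_s: 4.67
tcp_pos: [0.5153, -0.0536, 0.2165]
eef_rot: [-179.9, -0.6, -1.9]
contact_force: [0.7, 0.7, -0.7]
gripper_width: 0.0141
gripper_force: 25.0
```

```bash
python3 - <<'E'
from h import *
c=snap('wrist','w3'); s=get_state(); print(s['tcp_pos'],s['eef_rot'],s['gripper_width'],s['gripper_force'])
P,F,H,S,V=masks('w3');X,Y,Z=P[...,0],P[...,1],P[...,2]
g=(H>70)&(H<90)&(S>120)&(Z<.02); rect(P,g,'mat')
E
```

```text
[ 0.51411246 -0.05343788  0.21364786] [-179.91672735   -0.39073437   -1.95032114] 0.014091182010206744 24.99536633491516
mat 15047 [ 491.4 -320.5] [131.4 200.6] 83.4 mean [ 503.2 -319.3    2.8] zmed 0.0028 zmax 0.0058
```

apply_moves([
  [0, 0.0044, 0.0332, 0, 0, 0, 0],
  [0, 0.0044, 0.0332, 0, 0, 0, 0],
  [0, 0.0044, 0.0332, 0, 0, 0, 0],
  [0, 0.0044, 0.0332, 0, 0, 0, 0],
  [0, 0.0044, 0.0332, 0, 0, 0, 0],
  [0, 0.0044, 0.0332, 0, 0, 0, 0],
  [0, 0.0044, 0.0332, 0, 0, 0, 0],
  [0, 0.0044, 0.0332, 0, 0, 0, 0],
  [0, 0, 0, 0.029, 0, 0, 0],
  [0, 0, 0, 0.029, 0, 0, 0],
  [0, 0, 0, 0.029, 0, 0, 0],
  [0, 0, 0, 0.025, 0, 0, 0],
  [0, 0, 0, 0, 0, 0, 0],
  [0, 0, 0, 0, 0, 0, 0],
])

```text
time_s: 5.88
tcp_pos: [0.5373, -0.3201, 0.0963]
eef_rot: [-180.0, 0.2, -2.0]
contact_force: [-0.7, -0.3, 0.1]
gripper_width: 0.0139
gripper_force: 25.0
```

apply_moves([
  [0, 0, 0, 0.004, 0, 0, 0],
  [0, 0, 0, 0.004, 0, 0, 0],
  [0, 0, 0, 0.003, 0, 0, 0],
  [0, 0, 0, 0, 0, 0, 0],
  [0, 0, 0, 0, 0, 0, 0],
])

```text
time_s: 6.3
tcp_pos: [0.5403, -0.3206, 0.0897]
eef_rot: [179.9, -0.3, -1.9]
contact_force: [-0.7, 1.3, 8.5]
gripper_width: 0.0139
gripper_force: 25.0
```

apply_moves([
  [0.4, 0, 0, 0, 0, 0, 0],
  [0.4, 0, 0, 0, 0, 0, 0],
  [0.4, 0, 0, 0, 0, 0, 0],
  [0.4, 0, 0, -0.02, 0, 0, 0],
  [0.4, 0, 0, -0.03, 0, 0, 0],
  [0.4, 0, 0, -0.03, 0, 0, 0],
  [0.4, 0, 0, -0.03, 0, 0, 0],
  [0.7, -0.0045, -0.0335, 0, 0, 0, 0],
  [0.8, -0.0045, -0.0335, 0, 0, 0, 0],
  [0.8, -0.0045, -0.0335, 0, 0, 0, 0],
  [0.8, -0.0045, -0.0335, 0, 0, 0, 0],
  [0.8, -0.0045, -0.0335, 0, 0, 0, 0],
  [0.8, -0.0045, -0.0335, 0, 0, 0, 0],
  [0.8, -0.0045, -0.0335, 0, 0, 0, 0],
  [0.8, -0.0045, -0.0335, 0, 0, 0, 0],
  [0.8, 0, 0, 0, 0, 0, 0],
  [0.8, 0, 0, 0, 0, 0, 0],
])

```text
time_s: 7.72
tcp_pos: [0.5116, -0.0496, 0.1969]
eef_rot: [-180.0, -0.0, -1.8]
contact_force: [-0.2, -0.3, 0.6]
gripper_width: 0.0701
gripper_force: 0.0
```

```bash
python3 - <<'E'
from h import *
c=snap('wrist','w4'); s=get_state(); print(s['tcp_pos'],s['eef_rot'],s['gripper_width'],s['gripper_force'])
P,F,H,S,V=masks('w4');X,Y,Z=P[...,0],P[...,1],P[...,2]
b=(abs(X-.513)<.03)&(abs(Y+.053)<.03)
rect(P,b&(Z>.05)&(Z<.08),'worn top')
cv2.imwrite('pics/w4v.png',cv2.resize(F[0:260,150:550,::-1],None,fx=2,fy=2,interpolation=cv2.INTER_CUBIC))
E
```

```text
[ 0.51166527 -0.05059725  0.19680632] [-1.79997506e+02 -2.12706944e-02 -1.85441112e+00] 0.06991973196515268 0.0
worn top 2103 [512. -50.] [44.  57.4] 88.0 mean [516.3 -50.1  56.9] zmed 0.0574 zmax 0.0602
```

View pics/w4v.png

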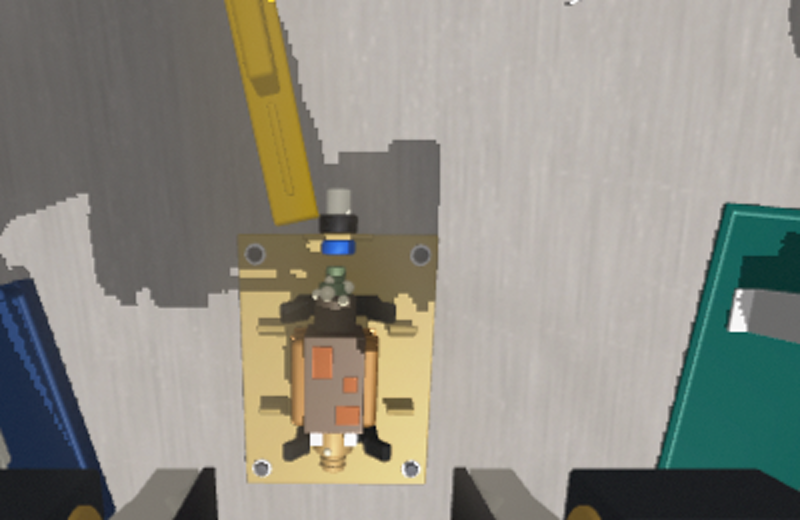

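apply_moves([
  [0.8, 0.001, 0.0015, 0.03, 0, 0, 0.003],
  [0.8, 0, 0, 0.03, 0, 0, 0],
  [0.8, 0, 0, 0.03, 0, 0, 0],
  [0.8, 0, 0, 0.03, 0, 0, 0],
  [0.8, 0, 0, 0.02, 0, 0, 0],
  [0.8, 0, 0, 0.014, 0, 0, 0],
  [0.8, 0, 0, 0, 0, 0, 0],
  [0, 0, 0, 0, 0, 0, 0],
  [0, 0, 0, 0, 0, 0, 0],
  [0, 0, 0, 0, 0, 0, 0],
  [0, 0, 0, 0, 0, 0, 0],
  [0, 0, 0, 0, 0, 0, 0],
  [0, 0, 0, 0, 0, 0, 0],
  [0, 0, 0, 0, 0, 0, 0],
], newtons=30)

```text
time_s: 8.93
tcp_pos: [0.5136, -0.0524, 0.0437]
eef_rot: [-180.0, -0.1, -2.2]
contact_force: [-0.9, 2.5, 7.2]
gripper_width: 0.0438
gripper_force: 30.0
```

apply_moves([
  [0, 0, 0, -0.01, 0, 0, 0],
  [0, 0, 0, -0.01, 0, 0, 0],
  [0, 0, 0, -0.02, 0, 0, 0],
  [0, 0, 0, -0.03, 0, 0, 0],
  [0, 0, 0, -0.03, 0, 0, 0],
  [0, 0, 0, -0.03, 0, 0, 0],
  [0, 0, 0, 0, 0, 0, 0],
])

```text
time_s: 9.52
tcp_pos: [0.5156, -0.0526, 0.1795]
eef_rot: [-179.9, -0.6, -2.2]
contact_force: [0.1, 1.1, -1.8]
gripper_width: 0.0442
gripper_force: 30.0
```

apply_moves([
  [0, -0.0094, 0.03, 0, 0, 0, 0],
  [0, -0.0094, 0.03, 0, 0, 0, 0],
  [0, -0.0094, 0.03, 0, 0, 0, 0],
  [0, -0.0094, 0.03, 0, 0, 0, 0],
  [0, -0.0094, 0.03, 0, 0, 0, 0],
  [0, -0.0094, 0.03, 0, 0, 0, 0],
  [0, -0.0094, 0.03, 0, 0, 0, 0],
  [0, -0.0094, 0.03, 0, 0, 0, 0],
  [0, 0, 0, 0.03, 0, 0, 0],
  [0, 0, 0, 0.03, 0, 0, 0],
  [0, 0, 0, 0.03, 0, 0, 0],
  [0, 0, 0, 0.03, 0, 0, 0],
  [0, 0, 0, 0.012, 0, 0, 0],
  [0, 0, 0, 0, 0, 0, 0],
  [0, 0, 0, 0, 0, 0, 0],
])

```text
time_s: 10.77
tcp_pos: [0.4276, -0.2896, 0.0405]
eef_rot: [-180.0, 0.1, -2.2]
contact_force: [0.2, -0.2, -2.2]
gripper_width: 0.0438
gripper_force: 30.0
```

apply_moves([
  [0, 0, 0, 0.004, 0, 0, 0],
  [0, 0, 0, 0.004, 0, 0, 0],
  [0, 0, 0, 0.002, 0, 0, 0],
  [0, 0, 0, 0, 0, 0, 0],
  [0, 0, 0, 0, 0, 0, 0],
])

```text
time_s: 11.18
tcp_pos: [0.4297, -0.29, 0.0339]
eef_rot: [179.9, -0.2, -2.2]
contact_force: [-5.8, 5.1, 23.4]
gripper_width: 0.0439
gripper_force: 30.0
```

apply_moves([
  [0.8, 0, 0, 0, 0, 0, 0],
  [0.8, 0, 0, 0, 0, 0, 0],
  [0.8, 0, 0, 0, 0, 0, 0],
  [0.8, 0, 0, 0, 0, 0, 0],
  [0.8, 0, 0, -0.025, 0, 0, 0],
  [0.8, 0, 0, -0.035, 0, 0, 0],
  [0.8, 0, 0, -0.035, 0, 0, 0],
  [0.8, 0, 0, -0.035, 0, 0, 0],
  [0.8, 0, 0, -0.035, 0, 0, 0],
])

```text
time_s: 11.93
tcp_pos: [0.4277, -0.2896, 0.1973]
eef_rot: [180.0, 0.0, -2.2]
contact_force: [0.3, -0.4, -0.7]
gripper_width: 0.0704
gripper_force: 0.0
```

apply_moves([
  [0.8, 0.0031, -0.0384, 0, 0, 0, 0],
  [0.8, 0.0031, -0.0384, 0, 0, 0, 0],
  [0.8, 0.0031, -0.0384, 0, 0, 0, 0],
  [0.8, 0.0031, -0.0384, 0, 0, 0, 0],
  [0.8, 0.0031, -0.0384, 0, 0, 0, 0],
  [0.8, 0.0031, -0.0384, 0, 0, 0, 0],
  [0.8, 0.0031, -0.0384, 0, 0, 0, 0],
  [0.8, 0.0031, -0.0384, 0, 0, 0, 0],
  [0.8, 0.0031, -0.0384, 0, 0, 0, 0],
  [0.8, 0.0031, -0.0384, 0, 0, 0, 0],
  [0.8, 0.0031, -0.0384, 0, 0, 0, 0],
  [0.8, 0.0031, -0.0384, 0, 0, 0, 0],
  [0.8, 0, 0, 0, 0, 0, -0.0715],
  [0.8, 0, 0, 0, 0, 0, -0.0715],
  [0.8, 0, 0, 0, 0, 0, 0],
  [0.8, 0, 0, 0, 0, 0, 0],
])

```text
time_s: 13.27
tcp_pos: [0.4831, 0.1694, 0.1954]
eef_rot: [180.0, 0.0, 10.5]
contact_force: [0.2, -0.1, -0.4]
gripper_width: 0.0702
gripper_force: 0.0
```

```bash
python3 - <<'E'
from h import *
c=snap('wrist','w5'); s=get_state(); print(s['tcp_pos'],s['eef_rot'],s['gripper_width'],s['gripper_force'])
E
python3 m.py w5
```

```text
[0.48316847 0.16914605 0.19548187] [1.79993727e+02 1.01545022e-02 1.03993104e+01] 0.0701788841476587 0.0
plate 7347 [522.5 -53. ] [115.  146.5] 87.9 mean [529.8 -44.7   3.8] zmed 0.0038 zmax 0.0089
red 0
redtop 0
bridge 0
case 3106 [485.1 169.3] [145.7 128.9] 10.9 mean [458.  150.3  41.5] zmed 0.0433 zmax 0.0755
wall+ 46 [558.2 149.2] [ 5.1 24.8] 10.6 mean [557.2 155.1  73.5] zmed 0.0735 zmax 0.0755
wall- 123 [419.5 155.9] [ 2.5 91.1] 10.1 mean [423.  135.9  70.7] zmed 0.0713 zmax 0.0745
sides 751 [483.1 168.9] [131.4 128.9] 10.9 mean [470.5 153.9  17.5] zmed 0.0175 zmax 0.022
newtop 2049 [477.7 168.4] [58.8 43.3] 11.1 mean [482.3 169.1  56.8] zmed 0.0573 zmax 0.06
brass 152 [530.9 177.5] [12.8 13.2] 10.0 mean [530.2 177.6  39.5] zmed 0.039 zmax 0.0446
rib 614 [674.  -18.5] [36.8 12. ] 9.5 mean [674.4 -18.3  51.7] zmed 0.0517 zmax 0.054
bartop 1654 [649.5 -23.1] [109.   24.5] 10.1 mean [635.6 -23.2  18.1] zmed 0.0179 zmax 0.023
```

apply_moves([
  [0.8, 0.0005, 0.0003, 0.03, 0, 0, -0.005],
  [0.8, 0, 0, 0.03, 0, 0, 0],
  [0.8, 0, 0, 0.03, 0, 0, 0],
  [0.8, 0, 0, 0.03, 0, 0, 0],
  [0.8, 0, 0, 0.02, 0, 0, 0],
  [0.8, 0, 0, 0.012, 0, 0, 0],
  [0.8, 0, 0, 0, 0, 0, 0],
  [0, 0, 0, 0, 0, 0, 0],
  [0, 0, 0, 0, 0, 0, 0],
  [0, 0, 0, 0, 0, 0, 0],
  [0, 0, 0, 0, 0, 0, 0],
  [0, 0, 0, 0, 0, 0, 0],
  [0, 0, 0, 0, 0, 0, 0],
  [0, 0, 0, 0, 0, 0, 0],
], newtons=30)

```text
time_s: 14.48
tcp_pos: [0.4843, 0.1697, 0.0446]
eef_rot: [-180.0, -0.1, 11.1]
contact_force: [-2.0, 0.8, 7.4]
gripper_width: 0.0437
gripper_force: 29.9
```

apply_moves([
  [0, 0, 0, -0.01, 0, 0, 0],
  [0, 0, 0, -0.01, 0, 0, 0],
  [0, 0, 0, -0.02, 0, 0, 0],
  [0, 0, 0, -0.03, 0, 0, 0],
  [0, 0, 0, -0.03, 0, 0, 0],
  [0, 0, 0, -0.03, 0, 0, 0],
  [0, 0, 0, 0, 0, 0, 0],
  [0, 0, 0, 0, 0, 0, 0],
])

```text
time_s: 15.15
tcp_pos: [0.4844, 0.1698, 0.176]
eef_rot: [-179.9, -0.2, 11.1]
contact_force: [-0.4, -0.2, -4.4]
gripper_width: 0.0438
gripper_force: 29.9
```

```bash
python3 - <<'E'
from h import *
s=get_state(); print(s['tcp_pos'],s['eef_rot'],s['gripper_width'],s['gripper_force'])
E
```

```text
[0.48440454 0.16977048 0.17601048] [-179.86042051   -0.22739401   11.07544964] 0.04378178745386478 29.930917024612427
```

apply_moves([
  [0, -0.002, 0.032, 0, 0, 0, 0],
  [0, -0.002, 0.032, 0, 0, 0, 0],
  [0, -0.002, 0.032, 0, 0, 0, 0],
  [0, -0.002, 0.032, 0, 0, 0, 0],
  [0, -0.002, 0.032, 0, 0, 0, 0],
  [0, -0.002, 0.032, 0, 0, 0, 0],
  [0, -0.002, 0.032, 0, 0, 0, 0],
  [0, 0, 0, 0, 0, 0, 0.0732],
  [0, 0, 0, 0, 0, 0, 0.0732],
  [0, 0, 0, 0.03, 0, 0, 0],
  [0, 0, 0, 0.03, 0, 0, 0],
  [0, 0, 0, 0, 0, 0, 0],
  [0, 0, 0, 0, 0, 0, 0],
  [0, 0, 0, 0, 0, 0, 0],
])

```text
time_s: 16.32
tcp_pos: [0.5134, -0.0534, 0.1142]
eef_rot: [180.0, 0.0, -2.1]
contact_force: [-0.2, 0.8, -2.8]
gripper_width: 0.044
gripper_force: 29.9
```

```bash
python3 - <<'E'
from h import *
c=snap('wrist','w6');s=get_state(); print(s['tcp_pos'],s['eef_rot'],s['gripper_width'],s['gripper_force'])
F=c['frame'];cv2.imwrite('pics/w6v.png',cv2.resize(F[100:330,180:480,::-1],None,fx=2.6,fy=2.6,interpolation=cv2.INTER_CUBIC))
E
```

```text
[ 0.51399375 -0.05316876  0.11484237] [ 1.79996971e+02 -8.02969895e-02 -2.05385775e+00] 0.04390321742991394 29.931081533432007
```

View pics/w6v.png

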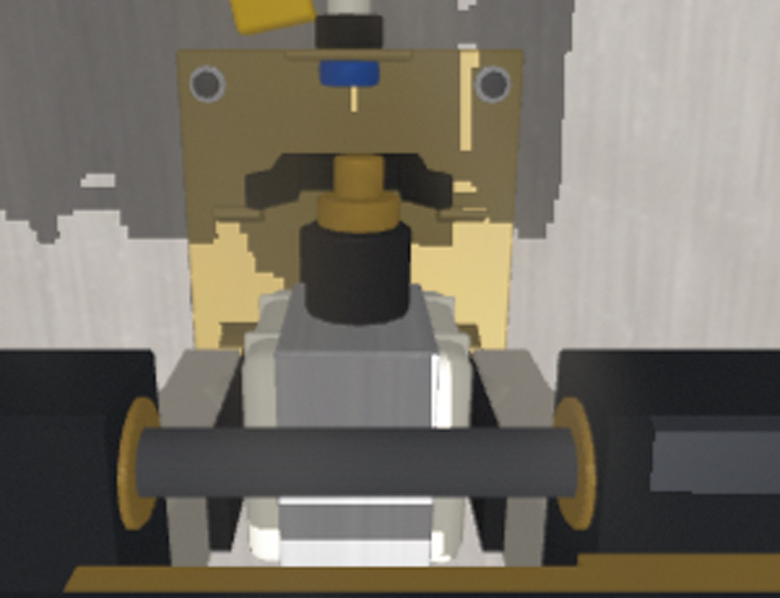

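Pump hangs centred: brass at (358,180), union at (350,70), forks symmetric. Lowering.

apply_moves([
  [0, 0, -0.0003, 0.02, 0, 0, 0],
  [0, 0, 0, 0.015, 0, 0, 0],
  [0, 0, 0, 0.01, 0, 0, 0],
  [0, 0, 0, 0.005, 0, 0, 0],
  [0, 0, 0, 0.005, 0, 0, 0],
  [0, 0, 0, 0.005, 0, 0, 0],
  [0, 0, 0, 0.004, 0, 0, 0],
  [0, 0, 0, 0, 0, 0, 0],
  [0, 0, 0, 0, 0, 0, 0],
])

```text
time_s: 17.12
tcp_pos: [0.5132, -0.053, 0.0497]
eef_rot: [180.0, -0.0, -2.1]
contact_force: [0.3, -0.9, -3.6]
gripper_width: 0.0437
gripper_force: 29.9
```

apply_moves([
  [0, 0, 0, 0.003, 0, 0, 0],
  [0, 0, 0, 0.003, 0, 0, 0],
  [0, 0, 0, 0, 0, 0, 0],
  [0, 0, 0, 0, 0, 0, 0],
])

```text
time_s: 17.45
tcp_pos: [0.5139, -0.053, 0.0443]
eef_rot: [-180.0, -0.1, -2.1]
contact_force: [-1.3, 0.6, 5.3]
gripper_width: 0.0439
gripper_force: 30.0
```

apply_moves([
  [0.75, 0, 0, 0, 0, 0, 0],
  [0.75, 0, 0, 0, 0, 0, 0],
  [0.75, 0, 0, 0, 0, 0, 0],
  [0.75, 0, 0, 0, 0, 0, 0],
  [0.75, 0, 0, -0.025, 0, 0, 0],
  [0.75, 0, 0, -0.035, 0, 0, 0],
  [0.75, 0, 0, -0.035, 0, 0, 0],
  [0.75, 0, 0, -0.035, 0, 0, 0],
  [0.75, 0, 0, -0.03, 0, 0, 0],
  [0.75, 0, 0, 0, 0, 0, 0],
])

```text
time_s: 18.28
tcp_pos: [0.5164, -0.0528, 0.2101]
eef_rot: [-179.9, -0.6, -2.0]
contact_force: [1.4, -0.4, 0.5]
gripper_width: 0.0662
gripper_force: 0.0
```

```bash
python3 - <<'E'
from h import *
c=snap('wrist','w7');s=get_state(); print(s['tcp_pos'],s['eef_rot'],s['gripper_width'],s['gripper_force'])
P,F,H,S,V=masks('w7');X,Y,Z=P[...,0],P[...,1],P[...,2]
b=(abs(X-.513)<.025)&(abs(Y+.053)<.024)
rect(P,b&(Z>.05)&(Z<.08),'new top')
b=(abs(X-.565)<.02)&(abs(Y+.053)<.024)
rect(P,b&(H>15)&(H<30)&(S>120)&(Z>.025),'brass')
E
```

```text
[ 0.51507235 -0.05272744  0.20709233] [-179.9112563    -0.39433923   -2.07128604] 0.06546890491521763 0.0
new top 1805 [512.3 -53.5] [43.5 48.2] 88.1 mean [513.1 -53.5  56.9] zmed 0.0574 zmax 0.06
brass 161 [561.3 -55.9] [16.3 13.6] 86.8 mean [560.5 -55.6  39. ] zmed 0.0389 zmax 0.0438
```

apply_moves([
  [0.4, 0.0045, 0.0333, 0, 0, 0, 0],
  [0.4, 0.0045, 0.0333, 0, 0, 0, 0],
  [0.4, 0.0045, 0.0333, 0, 0, 0, 0],
  [0.4, 0.0045, 0.0333, 0, 0, 0, 0],
  [0.4, 0.0045, 0.0333, 0, 0, 0, 0],
  [0.4, 0.0045, 0.0333, 0, 0, 0, 0],
  [0.4, 0.0045, 0.0333, 0, 0, 0, 0],
  [0.4, 0.0045, 0.0333, 0, 0, 0, 0],
  [0.4, 0, 0, 0, 0, 0, 0],
  [0.4, 0, 0, 0, 0, 0, 0],
])

```text
time_s: 19.17
tcp_pos: [0.5385, -0.3221, 0.2014]
eef_rot: [-180.0, 0.2, -2.3]
contact_force: [-0.2, -0.0, -0.1]
gripper_width: 0.035
gripper_force: 0.0
```

```bash
python3 - <<'E'
from h import *
c=snap('wrist','w8');s=get_state(); print(s['tcp_pos'],s['eef_rot'],s['gripper_width'],s['gripper_force'])
P,F,H,S,V=masks('w8');X,Y,Z=P[...,0],P[...,1],P[...,2]
red=((H<6)|(H>174))&(S>150)&(abs(X-.54)<.06)
rect(P,red&(Z>.06)&(Z<.11),'red')
rect(P,red&(Z>.098)&(Z<.11),'redtop')
E
```

```text
[ 0.53855483 -0.3210241   0.20181827] [-1.79950093e+02  1.38580583e-01 -2.20042368e+00] 0.034981462447221646 0.0
red 567 [ 538.9 -322.3] [27.3 15.4] 0.3 mean [ 541.3 -321.7   99.3] zmed 0.1021 zmax 0.1048
redtop 458 [ 538.8 -321.4] [27.2 13.6] 0.3 mean [ 539.4 -321.3  102.3] zmed 0.1024 zmax 0.1048
```

apply_moves([
  [0.4, 0.0005, 0, 0.035, 0, 0, 0],
  [0.4, 0, 0, 0.035, 0, 0, 0],
  [0.4, 0, 0, 0.03, 0, 0, 0],
  [0.4, 0, 0, 0.012, 0, 0, 0],
  [0.4, 0, 0, 0, 0, 0, 0],
  [0, 0, 0, 0, 0, 0, 0],
  [0, 0, 0, 0, 0, 0, 0],
  [0, 0, 0, 0, 0, 0, 0],
  [0, 0, 0, 0, 0, 0, 0],
  [0, 0, 0, 0, 0, 0, 0],
  [0, 0, 0, 0, 0, 0, 0],
], newtons=25)

```text
time_s: 20.13
tcp_pos: [0.5409, -0.3208, 0.0934]
eef_rot: [180.0, -0.2, -2.1]
contact_force: [-0.5, 2.4, 6.6]
gripper_width: 0.0142
gripper_force: 25.0
```

apply_moves([
  [0, 0, 0, -0.015, 0, 0, 0],
  [0, 0, 0, -0.035, 0, 0, 0],
  [0, 0, 0, -0.035, 0, 0, 0],
  [0, 0, 0, -0.035, 0, 0, 0],
  [0, -0.0032, -0.0335, 0, 0, 0, 0],
  [0, -0.0032, -0.0335, 0, 0, 0, 0],
  [0, -0.0032, -0.0335, 0, 0, 0, 0],
  [0, -0.0032, -0.0335, 0, 0, 0, 0],
  [0, -0.0032, -0.0335, 0, 0, 0, 0],
  [0, -0.0032, -0.0335, 0, 0, 0, 0],
  [0, -0.0032, -0.0335, 0, 0, 0, 0],
  [0, -0.0032, -0.0335, 0, 0, 0, 0],
  [0, 0, 0, 0, 0, 0, 0],
  [0, 0, 0, 0, 0, 0, 0],
])

```text
time_s: 21.3
tcp_pos: [0.524, -0.0502, 0.2121]
eef_rot: [-180.0, -0.0, -1.9]
contact_force: [-0.1, -0.5, -1.0]
gripper_width: 0.0137
gripper_force: 25.0
```

```bash
python3 - <<'E'
from h import *
c=snap('wrist','w9');s=get_state(); print(s['tcp_pos'],s['eef_rot'],s['gripper_width'],s['gripper_force'])
P,F,H,S,V=masks('w9');X,Y,Z=P[...,0],P[...,1],P[...,2]
t=s['tcp_pos']
red=((H<6)|(H>174))&(S>150)&(abs(X-.515)<.06)&(abs(Z-t[2])<.03)
rect(P,red,'red')
rect(P,(S<40)&(V>120)&(abs(Z-t[2]+.026)<.006)&(abs(X-t[0])<.05),'bridge')
rect(P,(abs(X-.513)<.1)&(abs(Y+.053)<.07)&(S>60)&(H>14)&(H<32)&(Z<.009)&(Z>-.01),'plate')
cv2.imwrite('pics/w9v.png',cv2.resize(F[100:330,180:480,::-1],None,fx=2.6,fy=2.6,interpolation=cv2.INTER_CUBIC))
E
```

```text
[ 0.52398542 -0.05125825  0.211926  ] [-1.79986752e+02 -2.73568189e-02 -1.99729776e+00] 0.01400966686528568 24.99858945608139
red 982 [522.4 -50.8] [13.8 27. ] 86.8 mean [530.1 -51.3 213.5] zmed 0.2182 zmax 0.2229
bridge 574 [531.4 -51.1] [65.1  4.5] 87.7 mean [531.8 -51.4 182.2] zmed 0.1822 zmax 0.1846
plate 4773 [527.  -52.8] [112.  122.8] 87.8 mean [541.4 -51.5   3.8] zmed 0.0038 zmax 0.0089
```

View pics/w9v.png

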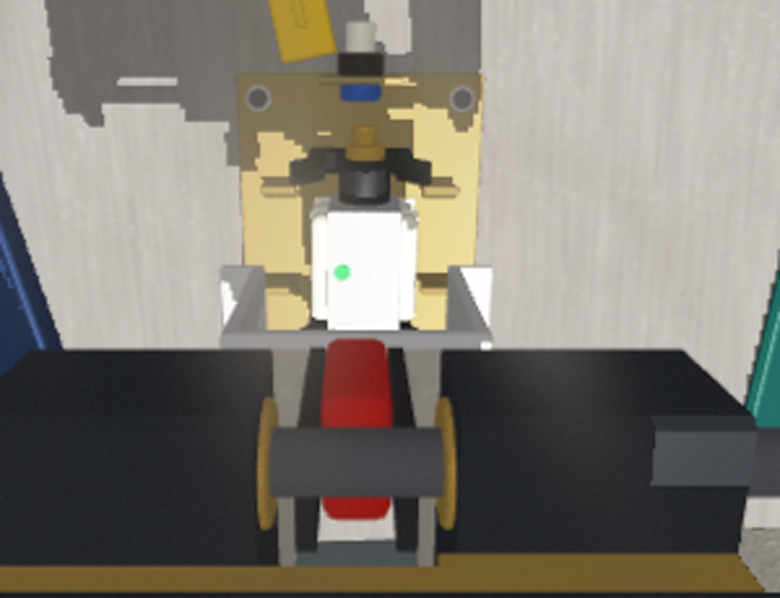

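apply_moves([
  [0, -0.0093, 0.0017, 0, 0, 0, 0.001],
  [0, 0, 0, 0, 0, 0, 0],
  [0, 0, 0, 0.03, 0, 0, 0],
  [0, 0, 0, 0.02, 0, 0, 0],
  [0, 0, 0, 0.02, 0, 0, 0],
  [0, 0, 0, 0.015, 0, 0, 0],
  [0, 0, 0, 0.01, 0, 0, 0],
  [0, 0, 0, 0.005, 0, 0, 0],
  [0, 0, 0, 0.005, 0, 0, 0],
  [0, 0, 0, 0.005, 0, 0, 0],
  [0, 0, 0, 0, 0, 0, 0],
])

```text
time_s: 22.27
tcp_pos: [0.5146, -0.0534, 0.1012]
eef_rot: [-180.0, 0.0, -2.2]
contact_force: [-0.1, -0.2, -2.7]
gripper_width: 0.0136
gripper_force: 25.0
```

apply_moves([
  [0, 0, 0, 0.004, 0, 0, 0],
  [0, 0, 0, 0.003, 0, 0, 0],
  [0, 0, 0, 0, 0, 0, 0],
  [0, 0, 0, 0, 0, 0, 0],
])

```text
time_s: 22.6
tcp_pos: [0.5148, -0.0531, 0.0947]
eef_rot: [-180.0, -0.0, -2.2]
contact_force: [1.1, -0.9, -1.9]
gripper_width: 0.0137
gripper_force: 25.0
```

apply_moves([
  [0, 0, 0, 0.002, 0, 0, 0],
  [0, 0, 0, 0, 0, 0, 0],
  [0, 0, 0, 0.0015, 0, 0, 0],
  [0, 0, 0, 0, 0, 0, 0],
  [0, 0, 0, 0, 0, 0, 0],
])

```text
time_s: 23.02
tcp_pos: [0.517, -0.0531, 0.0939]
eef_rot: [180.0, -0.3, -2.1]
contact_force: [-2.7, 0.1, 19.4]
gripper_width: 0.0136
gripper_force: 25.0
```

apply_moves([
  [0.4, 0, 0, 0, 0, 0, 0],
  [0.4, 0, 0, 0, 0, 0, 0],
  [0.4, 0, 0, 0, 0, 0, 0],
  [0.4, 0, 0, -0.02, 0, 0, 0],
  [0.4, 0, 0, -0.035, 0, 0, 0],
  [0.4, 0, 0, -0.035, 0, 0, 0],
  [0.4, 0, 0, -0.03, 0, 0, 0],
  [0.4, 0, 0, 0, 0, 0, 0],
])

```text
time_s: 23.68
tcp_pos: [0.5179, -0.053, 0.2173]
eef_rot: [-179.9, -0.5, -2.1]
contact_force: [1.9, -0.4, 0.7]
gripper_width: 0.0349
gripper_force: 0.0
```

```bash
python3 - <<'E'
from h import *
c=snap('wrist','w10');s=get_state(); print(s['tcp_pos'],s['eef_rot'],s['gripper_width'],s['gripper_force'])
F=c['frame'];cv2.imwrite('pics/w10v.png',cv2.resize(F[100:330,180:480,::-1],None,fx=2.6,fy=2.6,interpolation=cv2.INTER_CUBIC))
E
python3 m.py w10 | head -4
```

```text
[ 0.51655343 -0.05289555  0.21441335] [-179.92427882   -0.35427961   -2.15983866] 0.03493247780383122 0.0
plate 5411 [513.3 -52.3] [112.1 150.2] 87.8 mean [525.6 -51.6   3.8] zmed 0.0038 zmax 0.009
red 493 [512.4 -54.5] [27.2 15.5] 1.4 mean [514.9 -54.  100.3] zmed 0.1033 zmax 0.106
redtop 399 [512.2 -53.8] [13.1 26.7] 87.8 mean [512.9 -53.7 103.4] zmed 0.1036 zmax 0.106
bridge 1495 [511.5 -53.6] [65.7 49.5] 88.0 mean [515.3 -53.6  62.5] zmed 0.0643 zmax 0.067
```

View pics/w10v.png

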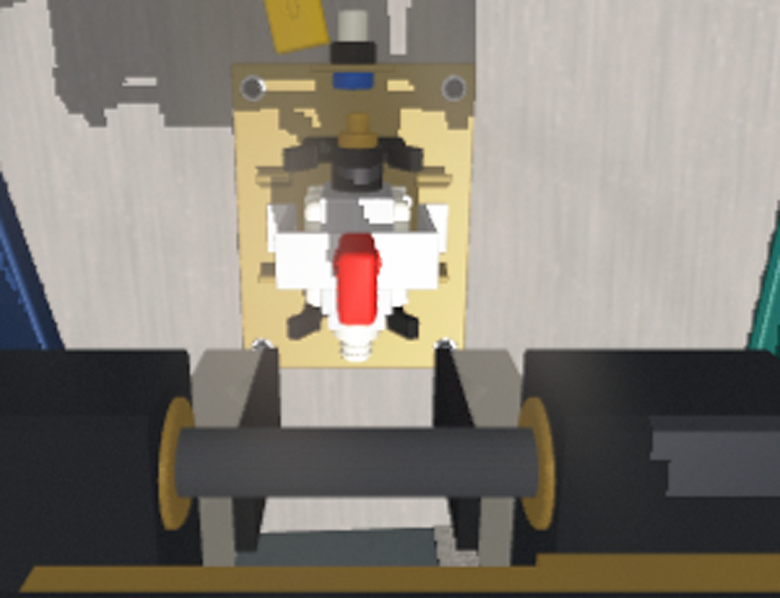

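Strap sits between its guide tabs (grip at (358,280)), same height as at the start. Now the worn pump.

apply_moves([
  [0.8, -0.0098, 0.03, 0, 0, 0, 0],
  [0.8, -0.0098, 0.03, 0, 0, 0, 0],
  [0.8, -0.0098, 0.03, 0, 0, 0, 0],
  [0.8, -0.0098, 0.03, 0, 0, 0, 0],
  [0.8, -0.0098, 0.03, 0, 0, 0, 0],
  [0.8, -0.0098, 0.03, 0, 0, 0, 0],
  [0.8, -0.0098, 0.03, 0, 0, 0, 0],
  [0.8, -0.0098, 0.03, 0, 0, 0, 0],
  [0.8, 0, 0, 0.015, 0, 0, 0],
  [0.8, 0, 0, 0, 0, 0, 0],
  [0.8, 0, 0, 0, 0, 0, 0],
])

```text
time_s: 24.65
tcp_pos: [0.4261, -0.2899, 0.1947]
eef_rot: [-179.9, 0.2, -2.2]
contact_force: [0.5, 0.3, 0.7]
gripper_width: 0.0699
gripper_force: 0.0
```

```bash
python3 - <<'E'
from h import *
c=snap('wrist','w11');s=get_state(); print(s['tcp_pos'],s['eef_rot'],s['gripper_width'],s['gripper_force'])
P,F,H,S,V=masks('w11');X,Y,Z=P[...,0],P[...,1],P[...,2]
rect(P,(abs(X-.43)<.035)&(abs(Y+.29)<.05)&(Z>.035)&(Z<.07),'worn')
E
```

```text
[ 0.42691498 -0.28972428  0.19550676] [-1.79981514e+02  1.02136944e-01 -2.18029698e+00] 0.06992625258880286 0.0
worn 2140 [ 431.1 -290.5] [44.2 66.6] 88.2 mean [ 432.3 -290.5   47.3] zmed 0.0484 zmax 0.0514
```

apply_moves([
  [0.8, 0.0025, 0.0005, 0.035, 0, 0, 0],
  [0.8, 0, 0, 0.035, 0, 0, 0],
  [0.8, 0, 0, 0.035, 0, 0, 0],
  [0.8, 0, 0, 0.03, 0, 0, 0],
  [0.8, 0, 0, 0.015, 0, 0, 0],
  [0.8, 0, 0, 0.01, 0, 0, 0],
  [0.8, 0, 0, 0, 0, 0, 0],
  [0, 0, 0, 0, 0, 0, 0],
  [0, 0, 0, 0, 0, 0, 0],
  [0, 0, 0, 0, 0, 0, 0],
  [0, 0, 0, 0, 0, 0, 0],
  [0, 0, 0, 0, 0, 0, 0],
  [0, 0, 0, 0, 0, 0, 0],
  [0, 0, 0, 0, 0, 0, 0],
], newtons=30)

```text
time_s: 25.87
tcp_pos: [0.4303, -0.2907, 0.0371]
eef_rot: [180.0, -0.1, -2.2]
contact_force: [0.1, 2.6, 6.8]
gripper_width: 0.0438
gripper_force: 30.0
```

apply_moves([
  [0, 0, 0, -0.01, 0, 0, 0],
  [0, 0, 0, -0.025, 0, 0, 0],
  [0, 0, 0, -0.035, 0, 0, 0],
  [0, 0, 0, -0.035, 0, 0, 0],
  [0, 0, 0, -0.035, 0, 0, 0],
  [0, 0, 0, -0.035, 0, 0, 0],
  [0, 0, 0, 0, 0, 0, 0],
])

```text
time_s: 26.45
tcp_pos: [0.4325, -0.2921, 0.219]
eef_rot: [179.8, -0.6, -2.1]
contact_force: [1.6, -1.1, -2.6]
gripper_width: 0.0438
gripper_force: 30.0
```

```bash
python3 - <<'E'
from h import *
s=get_state(); print(s['tcp_pos'],s['eef_rot'],s['gripper_width'],s['gripper_force'])
E
```

```text
[ 0.43249405 -0.29214775  0.21896614] [179.76299261  -0.60190579  -2.12455151] 0.04375117050480047 29.999508261680603
```

apply_moves([
  [0, 0.0028, -0.0356, 0, 0, 0, 0],
  [0, 0.0028, -0.0356, 0, 0, 0, 0],
  [0, 0.0028, -0.0356, 0, 0, 0, 0],
  [0, 0.0028, -0.0356, 0, 0, 0, 0],
  [0, 0.0028, -0.0356, 0, 0, 0, 0],
  [0, 0.0028, -0.0356, 0, 0, 0, 0],
  [0, 0.0028, -0.0356, 0, 0, 0, 0],
  [0, 0.0028, -0.0356, 0, 0, 0, 0],
  [0, 0.0028, -0.0356, 0, 0, 0, 0],
  [0, 0.0028, -0.0356, 0, 0, 0, 0],
  [0, 0.0028, -0.0356, 0, 0, 0, 0],
  [0, 0.0028, -0.0356, 0, 0, 0, 0],
  [0, 0.0028, -0.0356, 0, 0, 0, 0],
  [0, 0, 0, 0, 0, 0, -0.0728],
  [0, 0, 0, 0, 0, 0, -0.0728],
  [0, 0, 0, 0.03, 0, 0, 0],
  [0, 0, 0, 0.03, 0, 0, 0],
  [0, 0, 0, 0, 0, 0, 0],
  [0, 0, 0, 0, 0, 0, 0],
])

```text
time_s: 28.03
tcp_pos: [0.4827, 0.1694, 0.1503]
eef_rot: [179.9, 0.2, 10.9]
contact_force: [-0.3, -0.9, -0.7]
gripper_width: 0.0438
gripper_force: 30.0
```

```bash
python3 - <<'E'
from h import *
c=snap('wrist','w12');s=get_state(); print(s['tcp_pos'],s['eef_rot'],s['gripper_width'],s['gripper_force'])
F=c['frame'];cv2.imwrite('pics/w12v.png',cv2.resize(F[80:310,180:480,::-1],None,fx=2.6,fy=2.6,interpolation=cv2.INTER_CUBIC))
E
```

```text
[0.48393022 0.17023088 0.15187029] [1.79948573e+02 1.99803337e-02 1.09326279e+01] 0.04365368404206008 29.999433159828186
```

View pics/w12v.png

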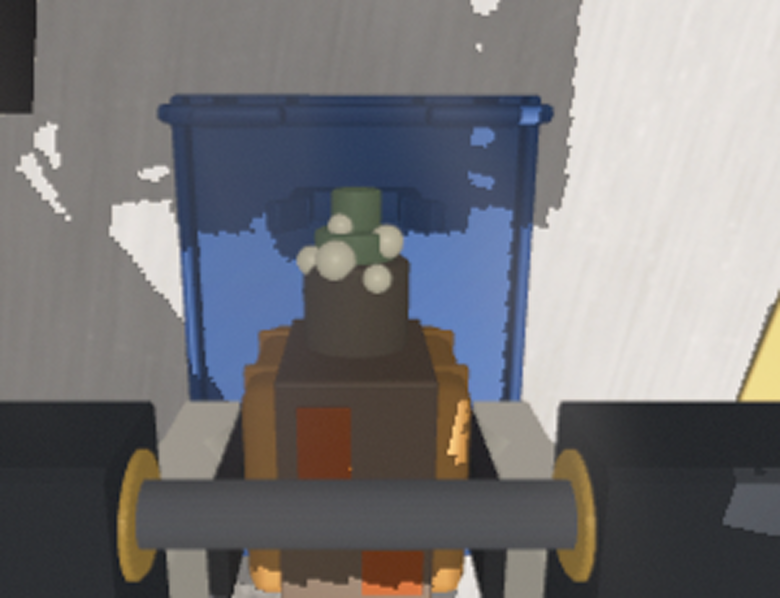

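apply_moves([
  [0, 0, 0.0005, 0.03, 0, 0, 0],
  [0, 0, 0, 0.03, 0, 0, 0],
  [0, 0, 0, 0.015, 0, 0, 0],
  [0, 0, 0, 0.01, 0, 0, 0],
  [0, 0, 0, 0.005, 0, 0, 0],
  [0, 0, 0, 0.005, 0, 0, 0],
  [0, 0, 0, 0.004, 0, 0, 0],
  [0, 0, 0, 0, 0, 0, 0],
  [0, 0, 0, 0, 0, 0, 0],
])

```text
time_s: 28.83
tcp_pos: [0.4842, 0.1703, 0.0527]
eef_rot: [-180.0, -0.1, 10.9]
contact_force: [0.7, -0.3, -2.7]
gripper_width: 0.0437
gripper_force: 30.0
```

apply_moves([
  [0, 0, 0, 0.003, 0, 0, 0],
  [0, 0, 0, 0.003, 0, 0, 0],
  [0, 0, 0, 0, 0, 0, 0],
  [0, 0, 0, 0, 0, 0, 0],
])

```text
time_s: 29.17
tcp_pos: [0.4839, 0.1701, 0.0461]
eef_rot: [-180.0, -0.0, 10.9]
contact_force: [0.6, 0.4, -2.8]
gripper_width: 0.0439
gripper_force: 30.0
```

apply_moves([
  [0, 0, 0, 0.0015, 0, 0, 0],
  [0, 0, 0, 0.001, 0, 0, 0],
  [0, 0, 0, 0, 0, 0, 0],
  [0, 0, 0, 0, 0, 0, 0],
])

```text
time_s: 29.5
tcp_pos: [0.484, 0.1701, 0.046]
eef_rot: [-180.0, -0.1, 11.0]
contact_force: [-10.7, -1.9, 28.0]
gripper_width: 0.0439
gripper_force: 30.0
```

apply_moves([
  [0.75, 0, 0, 0, 0, 0, 0],
  [0.75, 0, 0, 0, 0, 0, 0],
  [0.75, 0, 0, 0, 0, 0, 0],
  [0.75, 0, 0, 0, 0, 0, 0],
  [0.75, 0, 0, -0.025, 0, 0, 0],
  [0.75, 0, 0, -0.035, 0, 0, 0],
  [0.75, 0, 0, -0.035, 0, 0, 0],
  [0.75, 0, 0, -0.035, 0, 0, 0],
  [0.75, 0, 0, -0.025, 0, 0, 0],
  [0.75, 0, 0, 0, 0, 0, 0],
])

```text
time_s: 30.33
tcp_pos: [0.4864, 0.1714, 0.2043]
eef_rot: [-179.8, -0.5, 11.0]
contact_force: [0.8, 0.5, -0.4]
gripper_width: 0.0661
gripper_force: 0.0
```

```bash
python3 - <<'E'
from h import *
c=snap('wrist','w13');s=get_state(); print(s['tcp_pos'],s['eef_rot'],s['gripper_width'],s['gripper_force'])
P,F,H,S,V=masks('w13');X,Y,Z=P[...,0],P[...,1],P[...,2]
rect(P,(abs(X-.483)<.03)&(abs(Y-.169)<.03)&(Z>.048)&(Z<.08),'worn')
E
python3 m.py w13
```

```text
[0.48525003 0.17092027 0.20152301] [-179.85953722   -0.30285875   10.93730031] 0.06592133054147407 0.0
worn 2003 [480.8 168.8] [59.1 43.7] 10.4 mean [485.6 169.9  56.8] zmed 0.0574 zmax 0.06
plate 4578 [524.1 -52. ] [112.7 146.5] 87.7 mean [539.6 -32.3   3.8] zmed 0.0038 zmax 0.009
red 1096 [512.9 -51.4] [16.1 27. ] 84.6 mean [515.1 -48.   89.5] zmed 0.0907 zmax 0.1066
redtop 284 [517.6 -53. ] [14.1 17.1] 86.9 mean [518.2 -51.6 103.1] zmed 0.1033 zmax 0.1066
bridge 1357 [512.1 -44.5] [50.4 50.5] 84.8 mean [513.2 -41.1  61.1] zmed 0.0594 zmax 0.0668
case 4430 [485.7 169.4] [145.7 129.1] 11.0 mean [457.3 163.3  40.2] zmed 0.041 zmax 0.0766
wall+ 161 [551.8 181.9] [ 4.5 92.2] 11.0 mean [547.7 205.2  73.6] zmed 0.0736 zmax 0.0766
wall- 159 [418.7 156.4] [ 2.6 90.9] 10.8 mean [419.8 153.3  70. ] zmed 0.0698 zmax 0.0746
sides 1101 [487.7 169.9] [141. 129.] 11.1 mean [465.5 161.9  17.3] zmed 0.0174 zmax 0.0219
newtop 9 [457.6 174.8] [5.  2.2] 7.7 mean [458.1 174.9  55.5] zmed 0.0569 zmax 0.0583
brass 165 [487.5 168.7] [39.7 39.4] 12.2 mean [492.2 162.6  55. ] zmed 0.0551 zmax 0.0578
rib 668 [677.3 -18. ] [43.5 12.6] 8.6 mean [677.3 -17.8  51.7] zmed 0.0517 zmax 0.0537
bartop 1729 [655.3 -22.5] [119.1  25.5] 10.0 mean [644.2 -21.9  18.1] zmed 0.0179 zmax 0.023
```

apply_moves([
  [0.4, 0.0193, 0.0278, 0, 0, 0, 0.011],
  [0.4, 0.0193, 0.0278, 0, 0, 0, 0],
  [0.4, 0.0193, 0.0278, 0, 0, 0, 0],
  [0.4, 0.0193, 0.0278, 0, 0, 0, 0],
  [0.4, 0.0193, 0.0278, 0, 0, 0, 0],
  [0.4, 0.0193, 0.0278, 0, 0, 0, 0],
  [0.4, 0.0193, 0.0278, 0, 0, 0, 0],
  [0.4, 0.0193, 0.0278, 0, 0, 0, 0],
  [0.4, 0, 0, 0.03, 0, 0, 0],
  [0.4, 0, 0, 0, 0, 0, 0],
  [0.4, 0, 0, 0, 0, 0, 0],
])

```text
time_s: 31.3
tcp_pos: [0.673, -0.0228, 0.1654]
eef_rot: [180.0, 0.4, 9.9]
contact_force: [-0.2, -0.5, -0.2]
gripper_width: 0.0352
gripper_force: 0.0
```

```bash
python3 - <<'E'
from h import *
c=snap('wrist','w14');s=get_state(); print(s['tcp_pos'],s['eef_rot'],s['gripper_width'],s['gripper_force'])
E
python3 m.py w14|tail -2
```

```text
[ 0.67389888 -0.02221247  0.16746835] [1.79976899e+02 1.76063313e-01 9.93143108e+00] 0.03524547317166685 0.0
rib 521 [676.7 -18.5] [41.5 11.2] 10.0 mean [677.  -19.1  51.7] zmed 0.0517 zmax 0.0537
bartop 1383 [659. -22.] [125.2  22.8] 9.4 mean [645.1 -25.3  18. ] zmed 0.0177 zmax 0.0228
```

apply_moves([
  [0.4, 0.0039, -0.003, 0.02, 0, 0, 0],
  [0.4, 0, 0, 0.035, 0, 0, 0],
  [0.4, 0, 0, 0.035, 0, 0, 0],
  [0.4, 0, 0, 0.025, 0, 0, 0],
  [0.4, 0, 0, 0.011, 0, 0, 0],
  [0.4, 0, 0, 0, 0, 0, 0],
  [0, 0, 0, 0, 0, 0, 0],
  [0, 0, 0, 0, 0, 0, 0],
  [0, 0, 0, 0, 0, 0, 0],
  [0, 0, 0, 0, 0, 0, 0],
  [0, 0, 0, 0, 0, 0, 0],
  [0, 0, 0, 0, 0, 0, 0],
], newtons=25)

```text
time_s: 32.35
tcp_pos: [0.6789, -0.0182, 0.0443]
eef_rot: [180.0, -0.1, 10.0]
contact_force: [-2.4, 1.6, 6.8]
gripper_width: 0.0121
gripper_force: 25.0
```

apply_moves([
  [0, 0, 0, -0.01, 0, 0, 0],
  [0, 0, 0, -0.025, 0, 0, 0],
  [0, 0, 0, -0.035, 0, 0, 0],
  [0, 0, 0, -0.035, 0, 0, 0],
  [0, 0, 0, -0.035, 0, 0, 0],
  [0, 0, 0, -0.02, 0, 0, 0],
  [0, 0, 0, 0, 0, 0, 0],
  [0, 0, 0, 0, 0, 0, 0],
])

```text
time_s: 33.02
tcp_pos: [0.6784, -0.0184, 0.2049]
eef_rot: [-180.0, -0.2, 9.9]
contact_force: [0.5, 0.0, -2.1]
gripper_width: 0.0117
gripper_force: 25.0
```

```bash
python3 - <<'E'
from h import *
c=snap('wrist','w15');s=get_state(); print(s['tcp_pos'],s['eef_rot'],s['gripper_width'],s['gripper_force'])
P,F,H,S,V=masks('w15');X,Y,Z=P[...,0],P[...,1],P[...,2]
y=(H>24)&(H<34)&(S>180)&(X>.55)&(Z>.1)&(Z<.25)
rect(P,y,'bar')
E
```

```text
[ 0.67758747 -0.01842872  0.20302648] [-1.79967295e+02 -2.84055307e-02  9.91266153e+00] 0.011577720086511489 24.997085630893707
bar 506 [644.9 -25.6] [40.6 22.4] 7.9 mean [644.1 -25.  195. ] zmed 0.1823 zmax 0.2137
```

apply_moves([
  [0, -0.0196, -0.0272, 0, 0, 0, -0.012],
  [0, -0.0201, -0.0269, 0, 0, 0, 0],
  [0, -0.0201, -0.0269, 0, 0, 0, 0],
  [0, -0.0201, -0.0269, 0, 0, 0, 0],
  [0, -0.0201, -0.0269, 0, 0, 0, 0],
  [0, -0.0201, -0.0269, 0, 0, 0, 0],
  [0, -0.0201, -0.0269, 0, 0, 0, 0],
  [0, -0.0201, -0.0269, 0, 0, 0, 0],
  [0, 0, 0, 0.03, 0, 0, 0],
  [0, 0, 0, 0.025, 0, 0, 0],
  [0, 0, 0, 0, 0, 0, 0],
  [0, 0, 0, 0, 0, 0, 0],
  [0, 0, 0, 0, 0, 0, 0],
])

```text
time_s: 34.15
tcp_pos: [0.4804, 0.1628, 0.148]
eef_rot: [180.0, 0.0, 11.0]
contact_force: [-0.7, 0.6, -0.3]
gripper_width: 0.0116
gripper_force: 25.0
```

```bash
python3 - <<'E'
from h import *
c=snap('wrist','w16');s=get_state(); print(s['tcp_pos'],s['eef_rot'],s['gripper_width'],s['gripper_force'])
F=c['frame'];cv2.imwrite('pics/w16v.png',cv2.resize(F[80:310,180:480,::-1],None,fx=2.6,fy=2.6,interpolation=cv2.INTER_CUBIC))
E
```

```text
[0.4807663  0.16294942 0.14851396] [ 1.79996641e+02 -5.08235783e-02  1.09877943e+01] 0.011208170047767009 24.997189342975616
```

View pics/w16v.png

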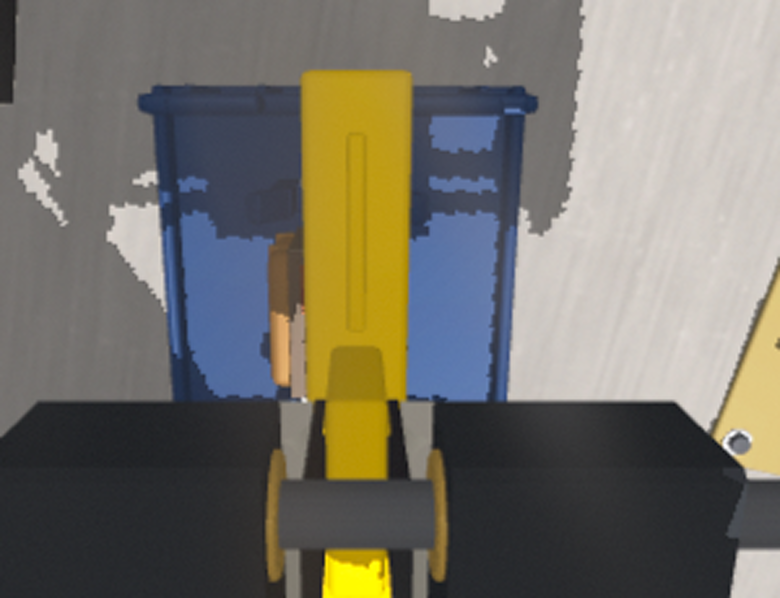

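Bar is about 5 mm off to the right of the case's centre line (bar at 357, case middle about 338); correcting.

apply_moves([
  [0, 0.0058, -0.005, 0, 0, 0, 0],
  [0, 0, 0, 0.015, 0, 0, 0],
  [0, 0, 0, 0.01, 0, 0, 0],
  [0, 0, 0, 0.01, 0, 0, 0],
  [0, 0, 0, 0.005, 0, 0, 0],
  [0, 0, 0, 0.005, 0, 0, 0],
  [0, 0, 0, 0, 0, 0, 0],
  [0, 0, 0, 0, 0, 0, 0],
])

```text
time_s: 34.87
tcp_pos: [0.4847, 0.1689, 0.1025]
eef_rot: [180.0, 0.0, 11.0]
contact_force: [0.1, 0.4, -0.7]
gripper_width: 0.0116
gripper_force: 25.0
```

apply_moves([
  [0, 0, 0, 0.005, 0, 0, 0],
  [0, 0, 0, 0.003, 0, 0, 0],
  [0, 0, 0, 0, 0, 0, 0],
  [0, 0, 0, 0, 0, 0, 0],
])

```text
time_s: 35.2
tcp_pos: [0.4851, 0.1692, 0.0951]
eef_rot: [-180.0, -0.1, 11.0]
contact_force: [-0.7, 0.0, 3.8]
gripper_width: 0.0117
gripper_force: 25.0
```

apply_moves([
  [0, 0, 0, 0.0015, 0, 0, 0],
  [0, 0, 0, 0, 0, 0, 0],
  [0.4, 0, 0, 0, 0, 0, 0],
  [0.4, 0, 0, 0, 0, 0, 0],
  [0.4, 0, 0, 0, 0, 0, 0],
  [0.4, 0, 0, -0.02, 0, 0, 0],
  [0.4, 0, 0, -0.035, 0, 0, 0],
  [0.4, 0, 0, -0.035, 0, 0, 0],
  [0.4, 0, 0, -0.035, 0, 0, 0],
  [0.4, -0.02, 0, -0.03, 0, 0, 0],
  [0.4, 0, 0, 0, 0, 0, 0],
  [0.4, 0, 0, 0, 0, 0, 0],
])

```text
time_s: 36.2
tcp_pos: [0.4652, 0.1656, 0.2499]
eef_rot: [-179.9, -0.2, 11.0]
contact_force: [0.5, 0.1, -1.3]
gripper_width: 0.0354
gripper_force: 0.0
```

```bash
python3 - <<'E'
from h import *
c=snap('wrist','w17');s=get_state(); print(s['tcp_pos'],s['eef_rot'],s['gripper_width'],s['gripper_force'])
P,F,H,S,V=masks('w17');X,Y,Z=P[...,0],P[...,1],P[...,2]
y=(H>20)&(H<34)&(S>150)&(abs(X-.485)<.12)&(Y>.08)&(Y<.25)
rect(P,y&(Z>.06)&(Z<.08),'bartop');rect(P,y&(Z>.097)&(Z<.12),'rib')
cv2.imwrite('pics/w17v.png',cv2.resize(F[:,:,::-1],None,fx=1.25,fy=1.25,interpolation=cv2.INTER_CUBIC))
c=snap('scene','s17');cv2.imwrite('pics/s17v.png',cv2.resize(c['frame'][100:340,160:480,::-1],None,fx=2.5,fy=2.5,interpolation=cv2.INTER_CUBIC))
E
```

```text
[0.46482448 0.16523238 0.24832074] [-1.79938225e+02 -6.05286127e-02  1.10170192e+01] 0.03524112700188923 0.0
bartop 2495 [483.5 168.3] [165.5  23.8] 11.1 mean [491.6 169.8  69. ] zmed 0.0688 zmax 0.079
rib 478 [483.9 168.4] [43. 12.] 11.2 mean [484.8 168.5 102.5] zmed 0.1025 zmax 0.1046
```

View pics/w17v.png

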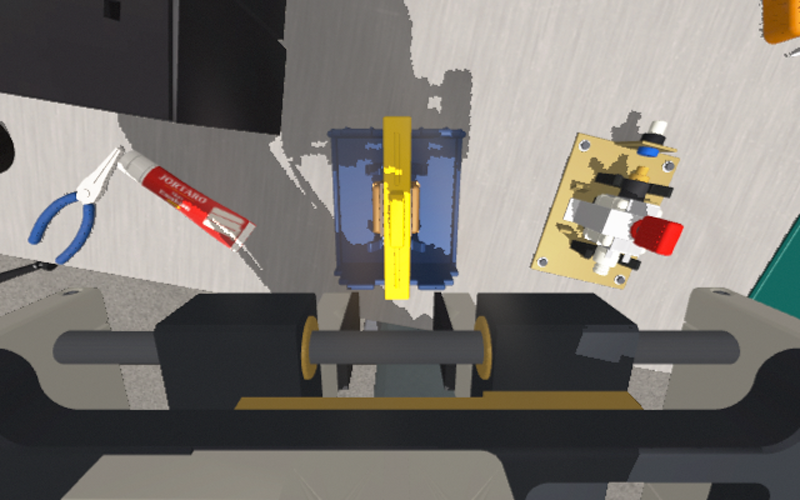

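View pics/s17v.png

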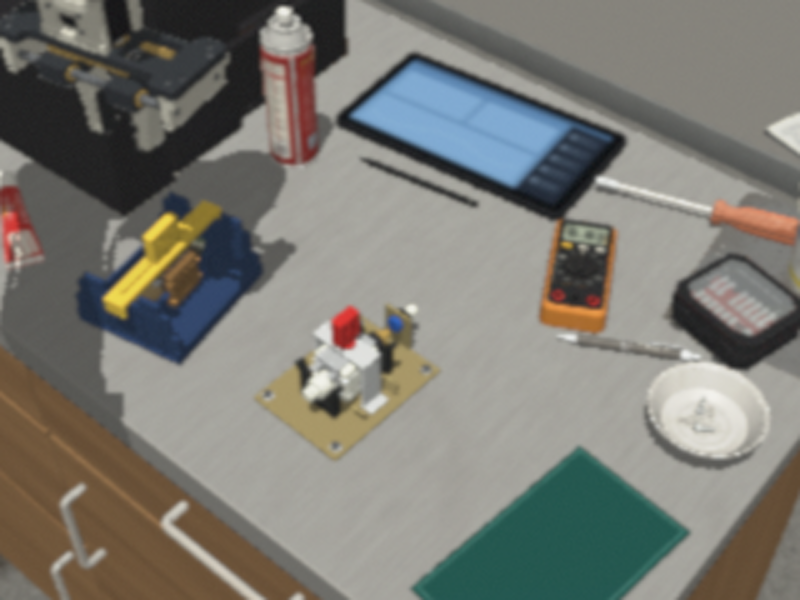

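Bar lies across both walls (top at 69 mm, rib top at 102.5 mm, as required). The pump and strap are in the bracket, and the can and meter look untouched.

```bash
python3 -c "
from plant import close_job
print(close_job())"
```

```text
the job is handed in; nothing more can be done
None
```

The job is handed in at about 36 s of robot time: the new pump is in the bracket with its outlet to the union and the strap over it, the worn pump is in the case under the hooked bar, and the can and multimeter look untouched; the verdict was not shown.

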